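# Square up a slate plate on the vacuum bed and switch the suction on

### The job

Take the screwdriver from its stand and, with it, nudge the slate plate on the vacuum bed until it lies flush against both fences of the square corner. Then use the screwdriver to turn the slotted selector on the sloped panel a quarter turn clockwise, right to its stop, and put the screwdriver back upright, fully down in its stand. Keep the fingers off the plate and the selector, and leave the other things on the bench where they are.

Things in the scene. Friction and masses are not known exactly. Their poses are not given: they have to be found in the camera images.
- bed: Fixed aluminium vacuum bed, 200 x 200 mm, top face 25 mm above its origin (centre of its underside on the table); z up, x away from the robot at yaw 0. A grey valve block, up to 100 mm tall, belongs to it at its -y side (x -35 to 35, y -200 to -115 mm), with a panel sloped 35 degrees that faces up and towards -y.
- bed_corner (a point): Square corner of the bed at its top face, where the inner faces of its two steel fences meet: x = 85, y = 85, z = 25 mm in the bed's frame, same axes. The fences stand 14 mm above the top face, along the +x side and the +y side of the bed.
- plate: Loose slate plate, 70 mm (its x) by 90 mm (its y) by 8 mm thick, 0.1 to 0.2 kg, lying on the bed short of the fences and slightly turned (under 12 degrees). Origin: centre of its underside. Seated in the corner its axes match the bed's and its origin is at x = 50, y = 40, z = 25 mm in the bed's frame.
- selector (a joint): Angle of the slotted suction selector: near 0 (0 to 0.15) is off, slot level; it turns clockwise as seen facing the panel to a hard stop at 1.571 rad, on, slot straight up and down the slope. It stays where it is left; about 0.05 N m of friction. The driver's blade has about 0.2 rad of play each way in the slot, so the driver must turn that much further.
- selector_slot (a point): Centre of the slot's mouth, on the axis of the selector: a brass rotor 28 mm across in a fixed steel collar 40 mm across, equally high. z: out of the panel along the axis, 35 degrees from vertical, leaning to the bed's -y. x: along the slot; turns with the rotor, joint growth is about -z. Slot: right across the rotor, 5 mm wide, bevelled to 9 mm at the mouth, 6.5 mm deep.
- driver: Short flat screwdriver, 130 mm, 0.11 kg, standing blade down in the stand. Origin: middle of the blade's tip; z up the axis to the handle. Blade 12 mm wide along x, 2.5 mm thick along y, z = 0 to 16 mm; shaft 8 mm thick to z = 60; round steel collar 30 mm across to z = 67; square wooden handle 26 x 26 mm, flats facing x and y, z = 67 to 130 mm.
- stand: Fixed wooden block 60 x 60 mm, 65 mm tall, left or right of the bed (the tin is on the other side), with a 19 mm square hole down its whole height at its centre. Origin: centre of underside. The driver hangs in the hole with its collar resting on the block, tip 5 mm above the table.
- tin: Bystander: open steel tin, 72 mm across, 75 mm tall, loose; stands where the stand does not. Origin: centre of underside.
- mallet: Bystander: upright wooden carving mallet, 100 mm across, 190 mm tall, at the left back. Origin: centre of underside.
- chisel1: Bystander: stone chisel lying at the back, 175 mm long. Origin: under its middle.
- chisel2: Bystander: a second such chisel lying at the left front.
- try_square: Bystander: try square with wooden stock lying at the right back, about 140 by 90 mm.
- offcut: Bystander: small stone block 75 x 55 x 30 mm at the back. Origin: centre of underside.
- hammer: Bystander: hammer lying at the right front.
Mind the look-alikes: they are no part of the job. There is more than one size of the driver; the one meant has the size given above.

How it is judged:
By the outcome, as a careful person would: the job done as asked, in the order asked, and still so for the second after the job is handed in, with the robot touching nothing.
It also fails if it takes over 72 s, if anything falls off the work surface, if the arm or the gripper's body presses on something with over 40 N, if the wrist force passes 120 N, or if a joint passes its speed limit or range.

### The arm

A 6-joint arm with a two-finger parallel gripper is mounted at the origin on the work surface. World frame = base frame: x ahead of the robot, y to its left, z up, the work surface at z = 0. Lengths are in mm, angles in rad, forces in N, time in s.
With the tool pointing down it reaches from about 250 to 800 mm from the base axis. Payload 8.5 kg.
Tool frame: the origin (TCP) lies on the mounting face of the last link; the fingertips stand 173 mm ahead of it and the grasp point (between the pads) lies grip_depth ahead of it (grip_depth is the distance from the TCP to the grasp point, in mm); z points along the fingers, y is the line along which they close (so a half turn about z gives the same grasp; the last joint's range is limited). The gripper opens to 85 mm and grips with 20 to 120 N. Pads are 22 mm wide; open, the fingers measure 114 mm over their backs; the gripper's body (76 mm by 85 mm) begins 54 mm behind the grasp point. The pads swing forward as they close: fully open they stand 13 mm farther back than shut.
Start: joints at [-1.201, 0.238, -0.013, 1.319, 0, 1.571], TCP at [189.739, -489.486, 404.676] pointing down, gripper open.
Joint ranges: [-2.66, 2.66], [-1.03, 1.9], [-1.14, 1.46], [-1.82, 2.27], [-1.45, 1.34], [-3.14, 3.14]. Speed limits (rad/s): [2.22, 2.22, 2.79, 3.14, 3.14, 3.14].

### API

Orientations are given as a unit quaternion [w, x, y, z].
In Python, from cell import * gives the robot as it stands.
- The arm moves only by the tool servo_tool, never from a script. Its argument "series" is a list of rows, each a list of 7 numbers: the shift along the tool's x, y, z in mm, then the turn, a rotation vector about the tool's x, y, z in degrees, then the closure in counts, from 0 (fully open) to 255 (shut). In form: [[tx, ty, tz, wx, wy, wz, grip], ...]. A call has 1 to 12 rows; each row is the pose to reach, as a shift and turn from the pose commanded when the call began, along the tool's axes at that moment; what a row does not reach only later rows make up. A row lasts 1/12 s, in which the tool goes at most 41.7 mm and 7.16 degrees, less where a joint would pass 70% of its speed; a pose out of reach is approached as far as the arm can. A call with a gripper value outside its range is refused whole. The fingers move at their own pace and stop on an object; "force" is the grip in N (left out, the last holds). Time passes only in rows, so rows that repeat a pose let the fingers close. It gives the time, the measured TCP pose, the force, the opening and the grip force at its end, in the units of the state.
- get_state(): the state, without advancing time (a new reading comes with each control period).
- grab_frame(name): name is "scene" or "top"; returns a dict with "img" (420x560x3 uint8, blue, green, red), "camera_matrix" (3x3 intrinsics, pixels), "dist_coeffs" ([k1, k2, p1, p2, k3] as OpenCV has them; the pictures are not rectified), "view" (4x4, takes a point from world to camera coordinates). Camera axes: x right, y up, looking along -z (the intrinsics and any distortion apply to the point x, -y, -z); pixel columns grow to the right and rows downward; lengths in mm; the calibration is good to about 2 mm. A picture is of the moment at which its call begins. There is no depth.
- sign_off(): hands the job in; it is judged then, once.
Trained networks look in a picture, given as the dict that the camera call returned (one of the last four; its "shot" number tells which), for a name from the list of things; names that differ only in an ending like _2 or _b are one class to them, and where a whole thing is asked for, a point or a joint stands for the part that bears it (a point fixed in the world has none). Each returns a list of dicts, best first, with "p" (0 to 1); they miss things now and then, are a little off and sometimes report something else, mostly with a low value. They report only what shows in the picture. A call takes as long as a camera call. They do not tell look-alikes from the thing itself.
- boxes_of(picture, target): "uv" ([column, row] in pixels, amid what is visible of it).
- pinpoint(picture, target): "uv" ([column, row] in pixels: a listed point, or the origin of a listed thing).
The state is a dict: "time": time; "qpos": joint angles; "joint_vel": joint speeds; "joint_efforts": joint torques, N m; "ee_pos": TCP position; "tcp_rot": TCP orientation; "wrist_force": force on the tool from outside, world axes, zero at the start; "wrist_torque": the same for the moment, N m; "grip_width": opening from 0.0 (shut) to 1.0 (fully open); "finger_force": force on a finger pad.
Only numpy, scipy, OpenCV 4.12 (cv2) and the standard library are available. Lean on these libraries where they do the work, as an engineer would, in place of code of your own. Each camera call takes 0.05 s, during which the arm holds its last target. There are 200 camera calls.

## Working session

There is one attempt and no reset: what is moved stays moved. The work goes in short steps, Python scripts to look and compute and a tool call to move; the robot and the scene stay as the last step left them, time stands still between calls to the robot, and variables do not carry over. Pictures are saved under pics/ and viewed, at most 10 in all, crops included, and the job is handed in when it is done.

Besides the shell and the picture viewer there is one more tool, called after ">>>" by a JSON object that holds its "op" and its "data". servo_tool: Moves the arm, as the interface text tells. Its arguments: {"type":"object","properties":{"series":{"type":"array","items":{"type":"array","items":{"type":"number"}}},"force":{"type":"number"}},"required":["series"]}

```bash
mkdir -p pics; ls; python3 - <<'E'
from cell import *
import cv2,json
s=get_state();print(s)
for n in("scene","top"):
    f=grab_frame(n);cv2.imwrite(f"pics/{n}0.png",f["img"])
    print(n,f["camera_matrix"],f["dist_coeffs"],f["view"])
    for t in("bed","bed_corner","plate","selector_slot","driver","stand","tin","mallet"):
        print(t,[(x["uv"],x["p"]) for x in pinpoint(f,t)])
E
```

```text
pics
{'time': 0.0, 'qpos': array([-1.20099995e+00,  2.38761065e-01, -1.42646864e-02,  1.31916582e+00,
        8.23784168e-06,  1.57079249e+00]), 'joint_vel': array([-7.97813993e-04,  5.73452648e-04, -3.23175656e-04,  1.11722018e-05,
        6.35677547e-04, -1.53680322e-04]), 'joint_efforts': array([-8.14405644e-05, -5.38781977e+01,  3.46436012e+01,  1.86289754e-02,
        4.55486358e-06, -5.74802286e-06]), 'ee_pos': array([ 189.68985284, -489.35634758,  404.08371792]), 'tcp_rot': array([-6.86488807e-04,  9.82954382e-01,  1.83848298e-01, -1.24205360e-04]), 'wrist_force': array([-0.17004166,  0.16811104,  0.26172324]), 'wrist_torque': array([-0.00743031, -0.02068606,  0.00359853]), 'finger_force': 0.0, 'grip_width': 1.0001006041290648}
scene [[397.29824553   0.         276.64302384]
 [  0.         397.29824553 204.10790365]
 [  0.           0.           1.        ]] [-0.06047809  0.          0.          0.          0.        ] [[-7.23078329e-01  6.90620255e-01 -1.41913413e-02  4.17206669e+02]
 [-3.87488684e-01 -3.88521247e-01  8.36004641e-01  1.24230192e+02]
 [ 5.71848101e-01  6.09995
[... 533 characters left out ...]
       0.          0.        ] [[ 2.15249921e-02 -9.99765041e-01  2.55678611e-03 -5.61450997e+01]
 [ 9.87621389e-01  2.16608384e-02  1.55353788e-01 -5.36337883e+02]
 [-1.55372669e-01 -8.18852411e-04  9.87855588e-01 -1.27315199e+03]
 [ 0.00000000e+00  0.00000000e+00  0.00000000e+00  1.00000000e+00]]
bed [([273.2, 193.6], 0.59), ([364.4, 247.2], 0.41), ([168.3, 230.9], 0.3)]
bed_corner [([243.0, 168.8], 0.69)]
plate [([264.7, 186.0], 0.89)]
selector_slot [([323.5, 190.1], 0.42), ([263.3, 186.0], 0.39)]
driver [([194.8, 236.3], 0.73), ([165.1, 232.8], 0.62), ([174.6, 205.1], 0.5)]
stand [([169.6, 232.8], 0.87)]
tin [([368.4, 250.6], 0.69), ([246.4, 138.0], 0.19)]
mallet [([172.4, 172.0], 0.71)]
```

```bash
python3 - <<'E'
import cv2
a=cv2.imread("pics/top0.png")[100:300,120:440];b=cv2.imread("pics/scene0.png")[120:330,190:430]
cv2.imwrite("pics/t1.png",cv2.resize(a,(800,500),interpolation=cv2.INTER_CUBIC))
cv2.imwrite("pics/s1.png",cv2.resize(b,(686,600),interpolation=cv2.INTER_CUBIC))
E
```

```text
(no output)
```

View pics/t1.png

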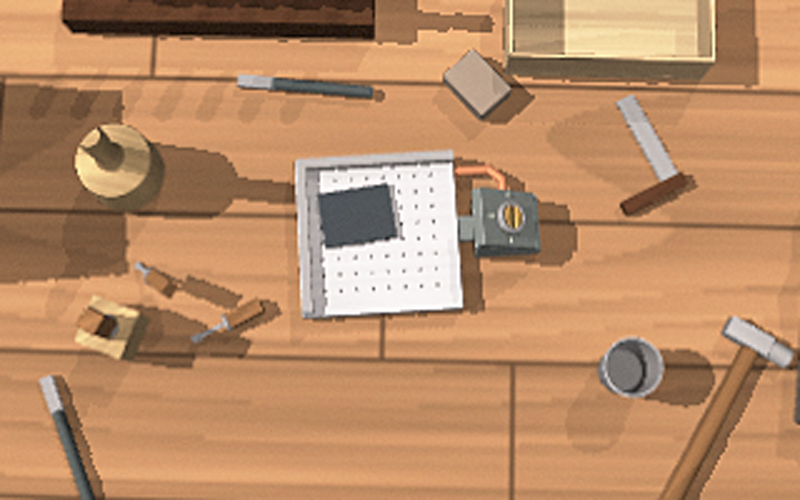

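View pics/s1.png

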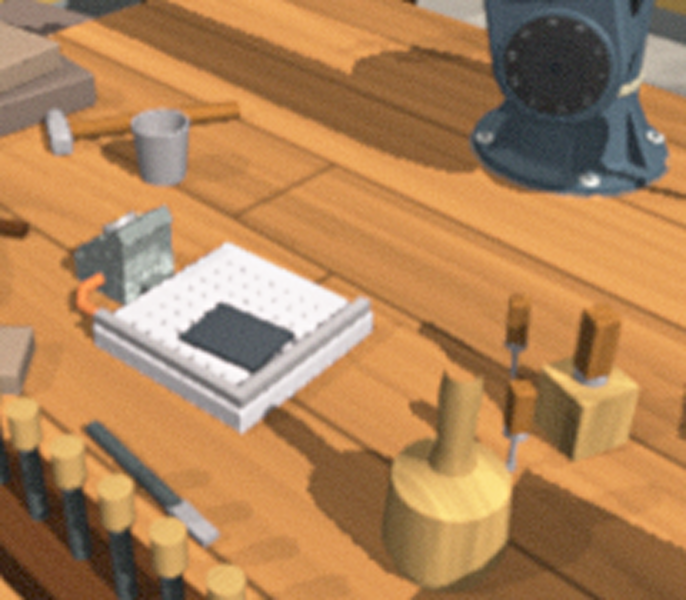

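The driver meant is the upright one in the stand, top px about (158,229). The look-alikes are two small drivers lying at px (182,212) and (214,228). The selector is at px about (325,187), the plate at (264,186), and the bed corner at about (246,167). Next I'll measure.

```bash
cat > h.py <<'E'
from cell import *
import cv2, numpy as np
from scipy.spatial.transform import Rotation as R
def ray(f,uv):
    V=np.array(f["view"]);K=np.array(f["camera_matrix"]);d=np.array(f["dist_coeffs"])
    p=cv2.undistortPoints(np.array([[uv]],float),K,d)[0,0]
    dirn=V[:3,:3].T@np.array([p[0],-p[1],-1]);o=-V[:3,:3].T@V[:3,3]
    return o,dirn
def atz(f,uv,z):
    o,d=ray(f,uv);return o+d*(z-o[2])/d[2]
def proj(f,P):
    V=np.array(f["view"]);c=np.atleast_2d(P)@V[:3,:3].T+V[:3,3]
    c=c*[1,-1,-1]
    return cv2.projectPoints(c,np.zeros(3),np.zeros(3),np.array(f["camera_matrix"]),np.array(f["dist_coeffs"]))[0][:,0]
def tri(obs):
    A=np.zeros((3,3));b=np.zeros(3)
    for f,uv in obs:
        o,d=ray(f,uv);d/=np.linalg.norm(d);M=np.eye(3)-np.outer(d,d);A+=M;b+=M@o
    return np.linalg.solve(A,b)
E
python3 - <<'E'
from h import *
import cell
print([n for n in dir(cell) if not n.startswith('_')], getattr(cell,'grip_depth',None))
T=grab_frame("top");S=grab_frame("scene")
np.save("T.npy",T,allow_pickle=True);np.save("S.npy",S,allow_pickle=True)
c=lambda x,y:(120+x/2.5-.3,100+y/2.5-.3)
for n,p,z in [("bedTL",(296,160),39),("bedTR",(453,151),39),("bedBR",(463,307),25),("bedBL",(301,318),39),("driver top",(95,320),135),("standhole",(109,325),65),("selector",(513,216),90),("tin",(630,370),75),("mallet",(118,165),100)]:
    print(n,atz(T,c(*p),z).round(1))
for n,z in(("plate",25),("bed",0),("bed_corner",25),("stand",0),("tin",0)):
    for f in(T,S):
        print(n,[(atz(f,x["uv"],z).round(1),x["p"]) for x in pinpoint(f,n)[:2]])
for f in(T,S): print([x for x in boxes_of(f,"selector")[:2]],pinpoint(f,"selector_slot")[:2])
img=T["img"];print(img.shape)
cv2.imwrite("pics/bed.png",cv2.resize(img[150:240,230:345],None,fx=6.6,fy=6.6,interpolation=cv2.INTER_CUBIC))
E
```

```text
['Unreachable', 'boxes_of', 'get_state', 'grab_frame', 'grip_depth', 'pinpoint', 'sign_off'] 154.70000000000002
bedTL [672.3  91.1  39. ]
bedTR [ 688.2 -104.8   39. ]
bedBR [ 493.8 -120.6   25. ]
bedBL [474.2  77.6  39. ]
driver top [456.1 302.7 135. ]
standhole [457.6 305.5  65. ]
selector [ 596.1 -175.    90. ]
tin [ 416.9 -316.2   75. ]
mallet [646.1 297.5 100. ]
plate [(array([597.1,  13.9,  25. ]), 0.84)]
plate [(array([608.2,   9.5,  25. ]), 0.87), (array([ 434.4, -294. ,   25. ]), 0.72)]
bed [(array([581.5, -15.1,   0. ]), 0.94)]
bed [(array([589.6,  -5.7,   0. ]), 0.71)]
bed_corner [(array([654.7,  84.8,  25. ]), 0.6)]
bed_corner [(array([657.1,  68.5,  25. ]), 0.94)]
stand [(array([455.8, 307.3,   0. ]), 0.54)]
stand [(array([471.4, 309.3,   0. ]), 0.87), (array([ 688.4, -358.4,    0. ]), 0.41)]
tin [(array([ 414.4, -320.2,    0. ]), 0.63)]
tin [(array([ 427.6, -297.5,    0. ]), 0.92), (array([ 783.9, -143.2,    0. ]), 0.62)]
[{'uv': [328.3, 186.3], 'p': 0.51}] [{'uv': [323.1, 187.8], 'p': 0.48}]
[] []
(420, 560, 3)
```

View pics/bed.png

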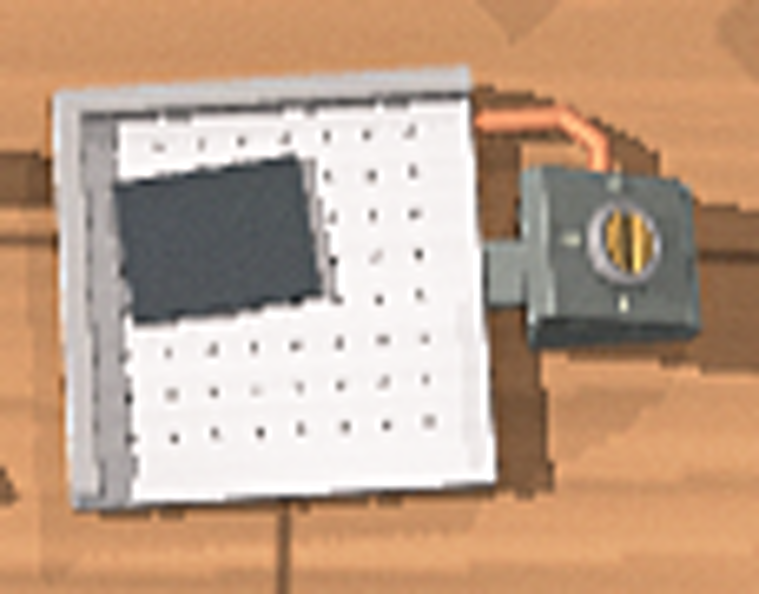

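```bash
python3 - <<'E'
from h import *
from scipy.optimize import least_squares
T=np.load("T.npy",allow_pickle=True).item();S=np.load("S.npy",allow_pickle=True).item()
c=lambda x,y:(230+(x+.5)/6.6-.5,150+(y+.5)/6.6-.5)
def body(p,P,z0=0):
    a=p[2];P=np.array(P,float);return np.c_[p[0]+np.cos(a)*P[:,0]-np.sin(a)*P[:,1],p[1]+np.sin(a)*P[:,0]+np.cos(a)*P[:,1],P[:,2]+z0]
def fit(P,uv,x0):
    r=least_squares(lambda p:(proj(T,body(p,P))-uv).ravel(),x0);return r.x,r.fun.reshape(-1,2).round(2).tolist()
bed,res=fit([[100,100,39],[100,-100,39],[-100,100,39],[-100,-100,25]],[c(55,92),c(470,68),c(75,507),c(495,485)],[585,-15,.1])
print("bed",bed.round(3),res)
pl,res=fit([[35,45,33],[35,-45,33],[-35,-45,33],[-35,45,33]],[c(115,185),c(298,155),c(323,298),c(135,322)],[600,14,.1])
print("plate",pl.round(3),res)
a=bed[2];Ri=np.array([[np.cos(a),np.sin(a)],[-np.sin(a),np.cos(a)]])
print("plate in bed",Ri@(pl[:2]-bed[:2]),pl[2]-a)
for z in(50,60,70,80,90):
    w=atz(T,c(625,243),z);print("sel",z,w.round(1),(Ri@(w[:2]-bed[:2])).round(1))
np.save("bed.npy",bed)
a=S["img"][180:235,205:275];b=T["img"][200:250,140:200]
a=cv2.resize(a,(700,550),interpolation=cv2.INTER_CUBIC)
def mark(I,f,org,k,P):
    for q in proj(f,body(bed,P)):
        cv2.circle(I,tuple(int(round(v)) for v in ((q-org+.5)*k)),2,(0,0,255),-1)
mark(a,S,np.array([205,180]),10,[[35,-115,100],[-35,-115,100],[35,-200,40],[-35,-200,40],[100,100,39],[-35,-115,0],[100,-100,39]])
cv2.imwrite("pics/blk.png",a)
b=cv2.resize(b,(720,600),interpolation=cv2.INTER_CUBIC);cv2.imwrite("pics/drv.png",b)
E
```

```text
bed [ 5.8246e+02 -1.4312e+01  8.1000e-02] [[-0.55, -0.37], [0.46, -0.42], [-0.71, 0.36], [0.81, 0.36]]
plate [6.04479e+02 1.29320e+01 1.75000e-01] [[-0.33, -0.42], [0.45, -0.17], [0.07, -0.07], [-0.19, 0.66]]
plate in bed [24.15961756 25.36570632] 0.09372079095256854
sel 50 [ 603.6 -177.2   50. ] [   7.8 -164.1]
sel 60 [ 601.5 -176.2   60. ] [   5.8 -162.9]
sel 70 [ 599.4 -175.2   70. ] [   3.8 -161.7]
sel 80 [ 597.3 -174.2   80. ] [   1.8 -160.5]
sel 90 [ 595.2 -173.2   90. ] [  -0.2 -159.4]
```

View pics/blk.png

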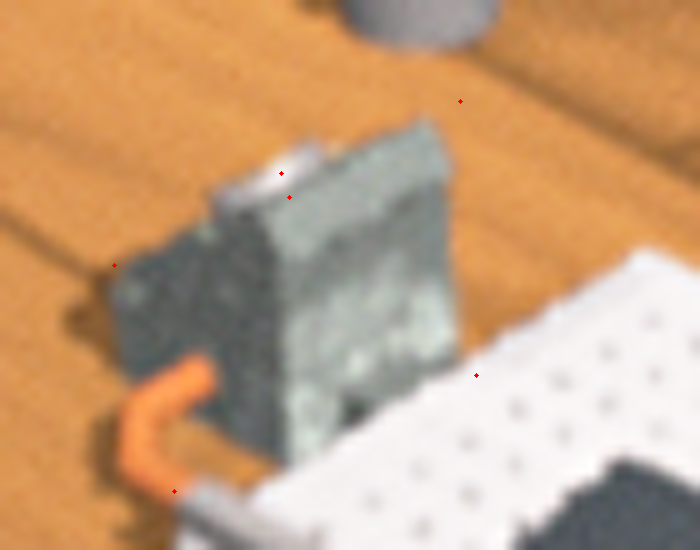

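View pics/drv.png

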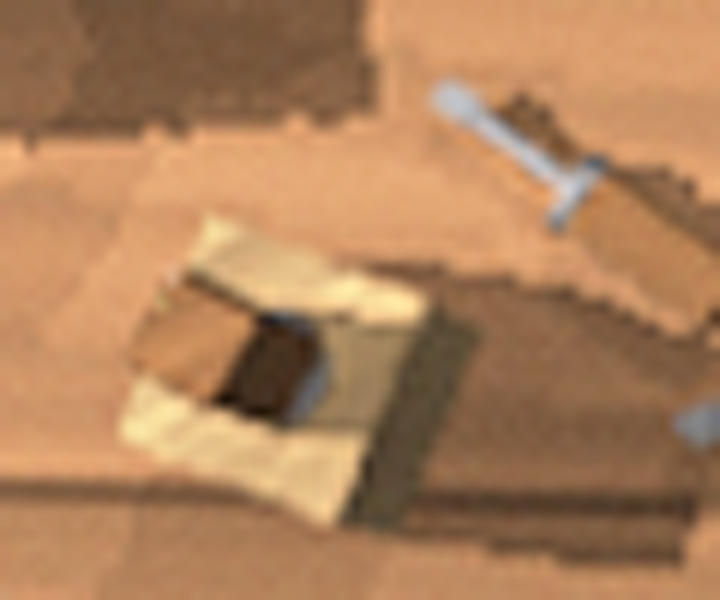

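```bash
python3 - <<'E'
from h import *
from scipy.optimize import least_squares
T=np.load("T.npy",allow_pickle=True).item();S=np.load("S.npy",allow_pickle=True).item();bed=np.load("bed.npy")
def body(p,P):
    a=p[2];P=np.array(P,float);return np.c_[p[0]+np.cos(a)*P[:,0]-np.sin(a)*P[:,1],p[1]+np.sin(a)*P[:,0]+np.cos(a)*P[:,1],P[:,2]]
d=lambda x,y:(140+(x+.5)/12-.5,200+(y+.5)/12-.5)
def fit(P,uv,x0):
    r=least_squares(lambda p:(proj(T,body(p,P))-uv).ravel(),x0);return r.x.round(3),r.fun.round(2).tolist()
sq=lambda h,z:[[h,h,z],[h,-h,z],[-h,-h,z],[-h,h,z]]
print("stand",fit(sq(30,65),[d(210,215),d(430,295),d(335,525),d(120,435)],[455,305,-.3]))
print("handle",fit(sq(13,135),[d(182,275),d(260,318),d(215,400),d(132,352)],[455,305,-.4]))
# scene: rays in bed frame with plane x
a=bed[2];Rb=np.array([[np.cos(a),-np.sin(a),0],[np.sin(a),np.cos(a),0],[0,0,1]])
e=lambda x,y:(205+(x+.5)/10-.5,180+(y+.5)/10-.5)
for n,p,xb in[("ridge+",(262,208),35),("front+",(113,278),35),("ridge-",(430,118),-35),("corner bed",(645,247),None)]:
    o,v=ray(S,e(*p));o=Rb.T@(o-[bed[0],bed[1],0]);v=Rb.T@v
    if xb is None: k=(25-o[2])/v[2]
    else:k=(xb-o[0])/v[0]
    print(n,(o+k*v).round(1))
t=np.linspace(0,2*np.pi,73);s,c=np.sin(np.radians(35)),np.cos(np.radians(35))
for y,z in((-161.7,70),(-161,75),(-160.5,80),(-160,85),(-159.4,90)):
    P=np.c_[20*np.cos(t),y+20*np.sin(t)*c,z+20*np.sin(t)*s]
    q=(proj(S,body(bed,P))-[205,180]+.5)*10
    print(z,"left",q[q[:,0].argmin()].round(),"top",q[q[:,1].argmin()].round(),"right",q[q[:,0].argmax()].round())
E
```

```text
stand (array([ 4.56266e+02,  3.08370e+02, -3.39000e-01]), [0.07, -0.11, -0.04, 0.23, 0.17, -0.25, -0.2, 0.13])
handle (array([456.422, 307.654,  -0.482]), [-0.24, -1.09, 1.0, -0.27, 0.04, 0.89, -0.8, 0.46])
ridge+ [  35.  -127.1   91.2]
front+ [  35.  -201.2   34.6]
ridge- [ -35.  -128.5   88.6]
corner bed [-95.2 -97.8  25. ]
70 left [216. 209.] top [333. 150.] right [334. 150.]
75 left [216. 196.] top [334. 137.] right [335. 137.]
80 left [216. 183.] top [334. 123.] right [335. 124.]
85 left [216. 169.] top [334. 110.] right [335. 110.]
90 left [216. 156.] top [335.  96.] right [335.  96.]
```

Selector estimate in the bed frame: y about -161.5, z about 73. The stand driver (handle at 456, 308) is confirmed by its size and place. Moving above it now.

>>> {"op": "servo_tool", "data": {"series": [[537,-647,10,0,0,-40,0],[537,-647,10,0,0,-40,0],[537,-647,10,0,0,-40,0],[537,-647,10,0,0,-40,0],[537,-647,10,0,0,-40,0],[537,-647,10,0,0,-40,0],[537,-647,10,0,0,-40,0],[537,-647,10,0,0,-40,0],[537,-647,10,0,0,-40,0],[537,-647,10,0,0,-40,0],[537,-647,10,0,0,-40,0],[537,-647,10,0,0,-40,0]], "force": 60}}

```text
time: 2.7
ee_pos: [348.3, -13.3, 399.2]
tcp_rot: [0.0, 0.861, 0.509, 0.001]
wrist_force: [2.2, -1.5, 1.1]
grip_width: 1.003
finger_force: 0.0
```

>>> {"op": "servo_tool", "data": {"series": [[330,-60,20,0,0,0,0],[330,-60,20,0,0,0,0],[330,-60,20,0,0,0,0],[330,-60,20,0,0,0,0],[330,-60,20,0,0,0,0],[330,-60,20,0,0,0,0],[330,-60,20,0,0,0,0],[330,-60,20,0,0,0,0],[330,-60,20,0,0,0,0],[330,-60,20,0,0,0,0],[330,-60,20,0,0,0,0],[330,-60,20,0,0,0,0]]}}

```text
time: 3.7
ee_pos: [454.5, 301.8, 378.9]
tcp_rot: [0.0, 0.861, 0.509, -0.0]
wrist_force: [-1.0, -0.2, 0.4]
grip_width: 1.001
finger_force: 0.0
```

```bash
python3 - <<'E'
from h import *
s=get_state();print(s["qpos"].round(3),s["ee_pos"].round(1),s["tcp_rot"].round(4))
E
```

```text
[ 0.586  0.283 -0.018  1.27  -0.     2.66 ] [454.5 301.8 378.9] [ 1.000e-04  8.609e-01  5.087e-01 -3.000e-04]
```

>>> {"op": "servo_tool", "data": {"series": [[6,-1,40,0,0,0,0],[6,-1,80,0,0,0,0],[6,-1,110,0,0,0,0],[6,-1,122,0,0,0,0],[6,-1,122,0,0,0,0],[6,-1,122,0,0,0,200],[6,-1,122,0,0,0,255],[6,-1,122,0,0,0,255],[6,-1,122,0,0,0,255],[6,-1,122,0,0,0,255],[6,-1,122,0,0,0,255],[6,-1,122,0,0,0,255]], "force": 80}}

```text
time: 4.7
ee_pos: [457.2, 308.6, 258.0]
tcp_rot: [0.0, 0.861, 0.509, 0.001]
wrist_force: [-1.5, -1.2, 7.4]
grip_width: 0.298
finger_force: 78.0
```

```bash
python3 - <<'E'
from h import *
s=get_state();print({k:np.round(s[k],3) for k in s if k not in("joint_vel","joint_efforts")})
E
```

```text
{'time': np.float64(4.7), 'qpos': array([ 0.594,  0.37 , -0.216,  0.982, -0.   ,  2.668]), 'ee_pos': array([457.169, 308.589, 258.002]), 'tcp_rot': array([0.   , 0.861, 0.509, 0.001]), 'wrist_force': array([-1.531, -1.173,  7.433]), 'wrist_torque': array([-0.265,  0.178, -0.03 ]), 'finger_force': np.float64(77.965), 'grip_width': np.float64(0.298)}
```

>>> {"op": "servo_tool", "data": {"series": [[0,0,-10,0,0,0,255],[0,0,-40,0,0,0,255],[0,0,-80,0,0,0,255],[0,0,-115,0,0,0,255],[0,0,-130,0,0,0,255],[0,0,-130,0,0,0,255],[0,0,-130,0,0,0,255]], "force": 110}}

```text
time: 5.28
ee_pos: [456.9, 308.5, 387.9]
tcp_rot: [-0.0, 0.861, 0.509, 0.001]
wrist_force: [-0.4, 0.8, -1.3]
grip_width: 0.29
finger_force: 107.9
```

```bash
python3 - <<'E'
from h import *
s=get_state();print({k:np.round(s[k],3) for k in s if k not in("joint_vel","joint_efforts")})
S=grab_frame("scene")
Rm=R.from_quat(s["tcp_rot"],scalar_first=True).as_matrix()
tip=s["ee_pos"]+Rm@[0,0,253.];print(tip,proj(S,[tip,s["ee_pos"]+Rm@[0,0,193.]]))
print([(x["uv"],x["p"]) for x in pinpoint(S,"driver")[:3]])
u,v=proj(S,tip)[0].astype(int);a=S["img"][v-40:v+15,u-28:u+28]
cv2.imwrite("pics/lift.png",cv2.resize(a,None,fx=10,fy=10,interpolation=cv2.INTER_CUBIC));print(u,v)
E
```

```text
{'time': np.float64(5.283), 'qpos': array([0.594, 0.288, 0.013, 1.293, 0.   , 2.667]), 'ee_pos': array([456.895, 308.497, 387.94 ]), 'tcp_rot': array([-0.   ,  0.861,  0.509,  0.001]), 'wrist_force': array([-0.429,  0.757, -1.32 ]), 'wrist_torque': array([0.049, 0.017, 0.013]), 'finger_force': np.float64(107.9), 'grip_width': np.float64(0.29)}
[457.3291344  308.82554118 134.94057207] [[399.89121034 228.99602017]
 [403.90228614 208.35916961]]
[([400.9, 226.9], 0.81), ([368.3, 277.9], 0.7), ([367.6, 246.9], 0.55)]
399 228
```

View pics/lift.png

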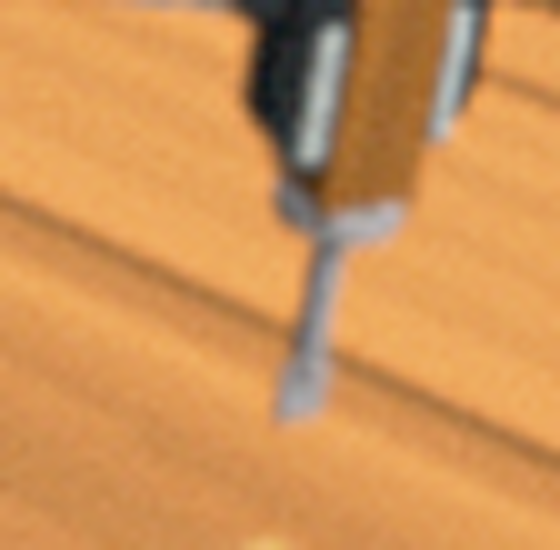

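The crop shows the blade broadside, with its tip at about px (400.5, 229), matching my projection. So the blade's width lies along the tool's y, and the tip is 253 mm ahead of the TCP. Moving to the bed.

>>> {"op": "servo_tool", "data": {"series": [[-239,305,0,0,0,-85,255],[-239,305,0,0,0,-85,255],[-239,305,0,0,0,-85,255],[-239,305,0,0,0,-85,255],[-239,305,0,0,0,-85,255],[-239,305,0,0,0,-85,255],[-239,305,0,0,0,-85,255],[-239,305,0,0,0,-85,255],[-239,305,0,0,0,-85,255],[-239,305,0,0,0,-85,255],[-239,305,0,0,0,-85,255],[-239,305,0,0,0,-85,255]]}}

```text
time: 6.38
ee_pos: [609.3, -50.6, 384.3]
tcp_rot: [-0.002, 0.324, 0.946, -0.0]
wrist_force: [0.1, -0.2, -0.7]
grip_width: 0.29
finger_force: 107.9
```

>>> {"op": "servo_tool", "data": {"series": [[0,0,60,0,0,-84,255],[0,0,60,0,0,-84,255],[0,0,60,0,0,-84,255],[0,0,60,0,0,-84,255],[0,0,60,0,0,-84,255],[0,0,60,0,0,-84,255],[0,0,60,0,0,-84,255],[0,0,60,0,0,-84,255],[0,0,60,0,0,-84,255],[0,0,60,0,0,-84,255],[0,0,60,0,0,-84,255],[0,0,60,0,0,-84,255]]}}

```text
time: 7.38
ee_pos: [608.4, -47.9, 324.9]
tcp_rot: [-0.001, -0.394, 0.919, 0.001]
wrist_force: [-0.2, 0.4, -1.5]
grip_width: 0.283
finger_force: 108.0
```

>>> {"op": "servo_tool", "data": {"series": [[0,0,0,0,0,-44,255],[0,0,0,0,0,-44,255],[0,0,0,0,0,-44,255],[0,0,0,0,0,-44,255],[0,0,0,0,0,-44,255],[0,0,0,0,0,-44,255],[0,0,0,0,0,-44,255],[0,0,0,0,0,-44,255]]}}

```text
time: 8.05
ee_pos: [608.6, -47.9, 325.4]
tcp_rot: [-0.001, -0.707, 0.708, 0.001]
wrist_force: [-0.3, -0.5, -1.2]
grip_width: 0.289
finger_force: 108.0
```

```bash
cat >> h.py <<'E'
bed=np.load("bed.npy")
def st(L=253.):
    s=get_state();Rm=R.from_quat(s["tcp_rot"],scalar_first=True).as_matrix();tip=s["ee_pos"]+Rm@[0,0,L]
    a=bed[2];Rb=np.array([[np.cos(a),-np.sin(a),0],[np.sin(a),np.cos(a),0],[0,0,1]])
    tb=Rb.T@(tip-[bed[0],bed[1],0])
    print("t",round(s["time"],2),"q",s["qpos"].round(3),"ee",s["ee_pos"].round(1),"tip_bed",tb.round(1),"F",s["wrist_force"].round(1),"M",s["wrist_torque"].round(2))
    print("tool axes in bed (cols)",(Rb.T@Rm).round(3).tolist())
    return s,Rm,tip,Rb,tb
E
python3 - <<'E'
from h import *
st()
E
```

```text
t 8.05 q [-0.079  0.419  0.048  1.202  0.    -1.648] ee [608.6 -47.9 325.4] tip_bed [ 22.7 -35.5  72.4] F [-0.3 -0.5 -1.2] M [ 0.01 -0.03  0.04]
tool axes in bed (cols) [[-0.082, -0.997, -0.002], [-0.997, 0.082, 0.0], [-0.0, 0.002, -1.0]]
```

>>> {"op": "servo_tool", "data": {"series": [[0,0,15,0,0,-4.7,255],[0,0,32,0,0,-4.7,255],[0,0,40,0,0,-4.7,255],[0,0,44,0,0,-4.7,255],[0,0,44,0,0,-4.7,255],[0,0,44,0,0,-4.7,255]]}}

```text
time: 8.55
ee_pos: [609.0, -48.0, 283.0]
tcp_rot: [0.0, 0.735, -0.678, -0.0]
wrist_force: [0.3, -0.3, -1.0]
grip_width: 0.293
finger_force: 108.0
```

```bash
python3 - <<'E'
from h import *
s,Rm,tip,Rb,tb=st()
T=grab_frame("top");S=grab_frame("scene")
B=lambda p:Rb@np.array(p,float)+[bed[0],bed[1],0]
out=[]
for f,sz in((T,(60,50)),(S,(60,50))):
    u,v=proj(f,B([20,10,30]))[0].round().astype(int);o=np.array([u-30,v-25])
    a=cv2.resize(f["img"][o[1]:o[1]+50,o[0]:o[0]+60],None,fx=6.6,fy=6.6,interpolation=cv2.INTER_CUBIC)
    for p in([85,85,25],[85,-85,25],[-85,85,25],tb):
        q=(proj(f,B(p))[0]-o+.5)*6.6;cv2.circle(a,tuple(q.round().astype(int).tolist()),2,(0,0,255),-1)
    out.append(a);print(o)
cv2.imwrite("pics/push0.png",np.hstack(out))
E
```

```text
t 8.55 q [-0.079  0.445 -0.024  1.102  0.    -1.731] ee [609. -48. 283.] tip_bed [ 23.7 -35.7  30. ] F [ 0.3 -0.3 -1. ] M [-0.01  0.02 -0.  ]
tool axes in bed (cols) [[0.0, -1.0, -0.0], [-1.0, -0.0, 0.0], [-0.0, 0.0, -1.0]]
[238 162]
[240 208]
```

View pics/push0.png

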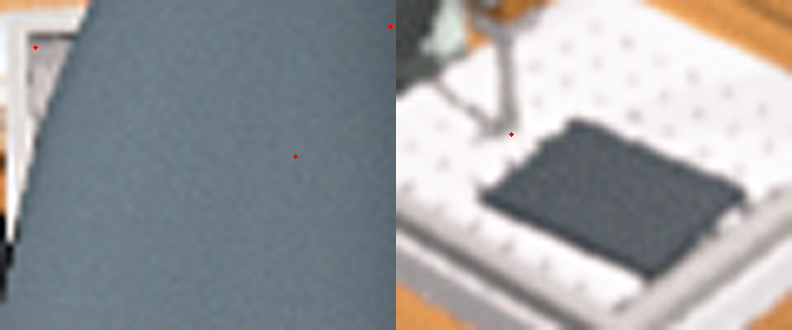

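>>> {"op": "servo_tool", "data": {"series": [[-4,0,1.5,0,0,0,255],[-8,0,1.5,0,0,0,255],[-11,0,1.5,0,0,0,255],[-13,0,1.5,0,0,0,255],[-15,0,1.5,0,0,0,255],[-17,0,1.5,0,0,0,255],[-19,0,1.5,0,0,0,255],[-21,0,1.5,0,0,0,255],[-22.5,0,1.5,0,0,0,255],[-24,0,1.5,0,0,0,255],[-25,0,1.5,0,0,0,255],[-25,0,1.5,0,0,0,255]]}}

```text
time: 9.65
ee_pos: [606.9, -22.9, 281.3]
tcp_rot: [-0.0, 0.736, -0.677, -0.0]
wrist_force: [0.2, -0.6, -1.1]
grip_width: 0.289
finger_force: 108.0
```

>>> {"op": "servo_tool", "data": {"series": [[-0.8,0,0,0,0,0,255],[-1.6,0,0,0,0,0,255],[-2.4,0,0,0,0,0,255],[-3,0,0,0,0,0,255],[-3,0,0,0,0,0,255]]}}

```text
time: 10.07
ee_pos: [606.6, -20.0, 281.2]
tcp_rot: [-0.0, 0.736, -0.677, -0.0]
wrist_force: [0.3, 0.0, -0.2]
grip_width: 0.293
finger_force: 108.0
```

```bash
python3 - <<'E'
from h import *
st()
E
```

```text
t 10.07 q [-0.033  0.439 -0.038  1.094  0.    -1.687] ee [606.6 -20.  281.2] tip_bed [23.6 -7.5 28.2] F [ 0.3  0.  -0.2] M [-0.17  0.07 -0.01]
tool axes in bed (cols) [[0.002, -1.0, -0.0], [-1.0, -0.002, 0.0], [-0.0, 0.0, -1.0]]
```

>>> {"op": "servo_tool", "data": {"series": [[-0.6,0,0,0,0,0,255],[-1.2,0,0,0,0,0,255],[-1.8,0,0,0,0,0,255],[-2.2,0,0,0,0,0,255],[-2.2,0,0,0,0,0,255]]}}

```text
time: 10.48
ee_pos: [606.4, -18.1, 281.2]
tcp_rot: [0.0, 0.736, -0.677, 0.0]
wrist_force: [0.3, -3.0, -1.0]
grip_width: 0.293
finger_force: 108.2
```

```bash
python3 - <<'E'
from h import *
st()
E
```

```text
t 10.48 q [-3.000e-02  4.390e-01 -3.800e-02  1.094e+00 -1.000e-03 -1.683e+00] ee [606.4 -18.1 281.2] tip_bed [23.5 -5.9 28.2] F [ 0.3 -3.  -1. ] M [-1.08  0.19 -0.  ]
tool axes in bed (cols) [[0.001, -1.0, -0.0], [-1.0, -0.001, -0.001], [0.001, 0.0, -1.0]]
```

>>> {"op": "servo_tool", "data": {"series": [[-0.8,0,0,0,0,0,255],[-0.8,0,0,0,0,0,255],[4,0,0,0,0,0,255],[8,10,0,0,0,0,255],[8,30,0,0,0,0,255],[8,51,0,0,0,0,255],[8,52,0,0,0,0,255],[-10,52,0,0,0,0,255],[-30,52,0,0,0,0,255],[-46,52,0,0,0,0,255],[-46,52,0,0,0,0,255],[-46,52,0,0,0,0,255]]}}

```text
time: 11.48
ee_pos: [551.2, 24.3, 281.4]
tcp_rot: [-0.0, 0.736, -0.677, -0.0]
wrist_force: [0.3, 0.1, -1.6]
grip_width: 0.295
finger_force: 108.3
```

>>> {"op": "servo_tool", "data": {"series": [[0,-5,0,0,0,0,255],[0,-9,0,0,0,0,255],[0,-12,0,0,0,0,255],[0,-15,0,0,0,0,255],[0,-18,0,0,0,0,255],[0,-21,0,0,0,0,255],[0,-24,0,0,0,0,255],[0,-27,0,0,0,0,255],[0,-29,0,0,0,0,255],[0,-31,0,0,0,0,255],[0,-33,0,0,0,0,255],[0,-33,0,0,0,0,255]]}}

```text
time: 12.48
ee_pos: [584.1, 26.5, 281.3]
tcp_rot: [-0.0, 0.736, -0.677, 0.0]
wrist_force: [-0.1, -1.2, -0.8]
grip_width: 0.288
finger_force: 108.3
```

```bash
python3 - <<'E'
from h import *
st()
E
```

```text
t 12.48 q [ 0.045  0.404 -0.096  1.071  0.    -1.609] ee [584.1  26.5 281.3] tip_bed [ 5.  40.5 28.3] F [-0.1 -1.2 -0.8] M [ 0.02 -0.   -0.04]
tool axes in bed (cols) [[0.002, -1.0, 0.0], [-1.0, -0.002, 0.0], [-0.0, -0.0, -1.0]]
```

>>> {"op": "servo_tool", "data": {"series": [[0,-0.8,0,0,0,0,255],[0,-1.6,0,0,0,0,255],[0,-2.4,0,0,0,0,255],[0,-3.2,0,0,0,0,255],[0,-3.8,0,0,0,0,255],[0,-3.8,0,0,0,0,255]]}}

```text
time: 12.98
ee_pos: [587.6, 26.7, 281.3]
tcp_rot: [-0.0, 0.736, -0.677, -0.0]
wrist_force: [-0.9, 0.0, -1.2]
grip_width: 0.29
finger_force: 108.3
```

```bash
python3 - <<'E'
from h import *
s,Rm,tip,Rb,tb=st()
S=grab_frame("scene")
cv2.imwrite("pics/pushB.png",cv2.resize(S["img"][200:275,225:325],None,fx=7.5,fy=7.5,interpolation=cv2.INTER_CUBIC))
E
```

```text
t 12.98 q [ 0.045  0.409 -0.087  1.074  0.    -1.608] ee [587.6  26.7 281.3] tip_bed [ 8.5 40.5 28.3] F [-0.9  0.  -1.2] M [-0.01  0.11  0.04]
tool axes in bed (cols) [[0.002, -1.0, 0.0], [-1.0, -0.002, 0.0], [-0.0, -0.0, -1.0]]
```

>>> {"op": "servo_tool", "data": {"series": [[0,-0.7,0,0,0,0,255],[0,-1.4,0,0,0,0,255],[0,-2.0,0,0,0,0,255],[0,-2.0,0,0,0,0,255]]}}

```text
time: 13.37
ee_pos: [589.6, 26.9, 281.3]
tcp_rot: [-0.0, 0.736, -0.677, -0.0]
wrist_force: [-2.1, -0.0, -0.7]
grip_width: 0.291
finger_force: 108.3
```

```bash
python3 - <<'E'
from h import *
s,Rm,tip,Rb,tb=st()
E
```

```text
t 13.37 q [ 0.046  0.413 -0.082  1.076  0.    -1.608] ee [589.6  26.9 281.3] tip_bed [10.4 40.5 28.3] F [-2.1 -0.  -0.7] M [-0.02  0.11 -0.02]
tool axes in bed (cols) [[0.002, -1.0, 0.0], [-1.0, -0.002, 0.0], [-0.0, -0.0, -1.0]]
```

View pics/pushB.png

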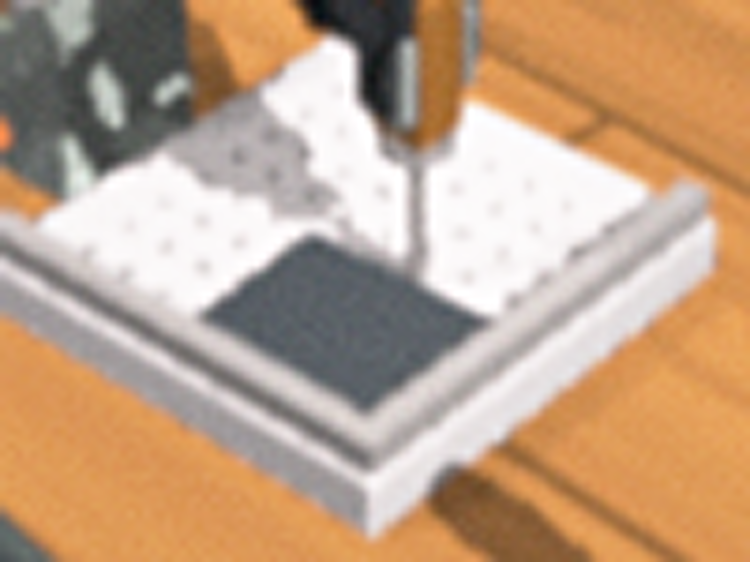

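The plate looks almost in the corner (corner at crop (365,410)). I'll press on until the force rises clearly.

>>> {"op": "servo_tool", "data": {"series": [[0,-0.6,0,0,0,0,255],[0,-1.2,0,0,0,0,255],[0,-1.2,0,0,0,0,255]]}}

```text
time: 13.62
ee_pos: [590.6, 27.0, 281.2]
tcp_rot: [0.0, 0.736, -0.677, -0.0]
wrist_force: [-1.0, 0.0, -0.1]
grip_width: 0.292
finger_force: 108.4
```

```bash
python3 - <<'E'
from h import *
s,Rm,tip,Rb,tb=st()
E
```

```text
t 13.62 q [ 0.046  0.415 -0.079  1.078  0.    -1.608] ee [590.6  27.  281.2] tip_bed [11.4 40.6 28.2] F [-1.   0.  -0.1] M [-0.    0.37 -0.01]
tool axes in bed (cols) [[0.002, -1.0, -0.0], [-1.0, -0.002, 0.0], [-0.0, 0.0, -1.0]]
```

>>> {"op": "servo_tool", "data": {"series": [[0,-0.6,0,0,0,0,255],[0,-1.2,0,0,0,0,255],[0,-1.6,0,0,0,0,255],[0,-1.6,0,0,0,0,255]]}}

```text
time: 13.95
ee_pos: [591.7, 27.2, 281.1]
tcp_rot: [0.0, 0.736, -0.677, -0.001]
wrist_force: [-5.2, 0.3, 1.9]
grip_width: 0.291
finger_force: 108.6
```

```bash
python3 - <<'E'
from h import *
s,Rm,tip,Rb,tb=st()
E
```

```text
t 13.95 q [ 0.046  0.417 -0.075  1.08   0.    -1.608] ee [591.7  27.2 281.1] tip_bed [12.2 40.8 28.1] F [-5.2  0.3  1.9] M [ 0.23  1.49 -0.05]
tool axes in bed (cols) [[0.002, -1.0, -0.002], [-1.0, -0.002, 0.0], [-0.0, 0.002, -1.0]]
```

>>> {"op": "servo_tool", "data": {"series": [[0,6,0,0,0,0,255],[0,12,0,0,0,0,255],[30,13,0,0,0,0,255],[59,13,0,0,0,0,255],[59,12,0,0,0,0,255],[59,-10,0,0,0,0,255],[59,-38,0,0,0,0,255],[59,-38,0,0,0,0,255],[54,-38,0,0,0,0,255],[51,-38,0,0,0,0,255],[49,-38,0,0,0,0,255],[48,-38,0,0,0,0,255]]}}

```text
time: 14.95
ee_pos: [633.4, -16.9, 281.4]
tcp_rot: [0.0, 0.736, -0.677, -0.0]
wrist_force: [0.0, -0.2, -0.7]
grip_width: 0.293
finger_force: 108.5
```

>>> {"op": "servo_tool", "data": {"series": [[-0.6,0,0,0,0,0,255],[-1.2,0,0,0,0,0,255],[-1.6,0,0,0,0,0,255],[-1.6,0,0,0,0,0,255]]}}

```text
time: 15.28
ee_pos: [633.9, -16.0, 281.4]
tcp_rot: [-0.0, 0.736, -0.677, 0.0]
wrist_force: [0.1, 0.3, -0.8]
grip_width: 0.291
finger_force: 108.5
```

```bash
python3 - <<'E'
from h import *
s,Rm,tip,Rb,tb=st()
E
```

```text
t 15.28 q [-0.025  0.483  0.037  1.124  0.    -1.679] ee [633.9 -16.  281.4] tip_bed [51.2 -5.8 28.4] F [ 0.1  0.3 -0.8] M [-0.02  0.05 -0.01]
tool axes in bed (cols) [[0.002, -1.0, 0.0], [-1.0, -0.002, 0.0], [-0.0, -0.0, -1.0]]
```

>>> {"op": "servo_tool", "data": {"series": [[-0.5,0,0,0,0,0,255],[-1,0,0,0,0,0,255],[-1.5,0,0,0,0,0,255],[-2,0,0,0,0,0,255],[-2.2,0,0,0,0,0,255],[-2.2,0,0,0,0,0,255]]}}

```text
time: 15.78
ee_pos: [633.8, -14.2, 281.3]
tcp_rot: [0.0, 0.736, -0.677, 0.0]
wrist_force: [-0.8, -5.4, 0.6]
grip_width: 0.291
finger_force: 108.6
```

```bash
python3 - <<'E'
from h import *
s,Rm,tip,Rb,tb=st()
E
```

```text
t 15.78 q [-2.200e-02  4.830e-01  3.600e-02  1.124e+00 -1.000e-03 -1.676e+00] ee [633.8 -14.2 281.3] tip_bed [51.1 -4.3 28.3] F [-0.8 -5.4  0.6] M [-1.33  0.14  0.05]
tool axes in bed (cols) [[0.001, -1.0, -0.0], [-1.0, -0.001, -0.001], [0.001, 0.0, -1.0]]
```

>>> {"op": "servo_tool", "data": {"series": [[5,0,0,0,0,0,255],[10,0,-35,0,0,0,255],[10,0,-75,0,0,0,255],[20,0,-110,0,0,0,255],[55,10,-110,0,-7,0,255],[90,20,-110,0,-14,0,255],[130,30,-110,0,-21,0,255],[170,40,-110,0,-28,0,255],[210,48,-110,0,-35,0,255],[250,48,-110,0,-35,0,255],[290,48,-110,0,-35,0,255],[315,48,-110,0,-35,0,255]]}}

```text
time: 16.78
ee_pos: [611.5, -335.9, 389.9]
tcp_rot: [-0.204, 0.701, -0.647, -0.221]
wrist_force: [1.4, -0.6, -0.5]
grip_width: 0.294
finger_force: 108.7
```

>>> {"op": "servo_tool", "data": {"series": [[0,0,0,0,0,0,255],[0,0,0,0,0,0,255],[0,0,0,0,0,0,255]]}}

```text
time: 17.03
ee_pos: [612.3, -331.6, 390.8]
tcp_rot: [-0.204, 0.702, -0.646, -0.222]
wrist_force: [-0.4, -0.2, -1.3]
grip_width: 0.291
finger_force: 108.7
```

```bash
python3 - <<'E'
from h import *
s,Rm,tip,Rb,tb=st()
T=grab_frame("top");S=grab_frame("scene")
np.save("T2.npy",T,allow_pickle=True);np.save("S2.npy",S,allow_pickle=True)
for n in("plate","selector_slot","driver","bed_corner"): print(n,[(x["uv"],x["p"]) for x in pinpoint(T,n)[:2]],[(x["uv"],x["p"]) for x in pinpoint(S,n)[:2]])
print(proj(T,tip),proj(S,tip))
E
```

```text
t 17.03 q [-0.583  0.773  0.768  1.974  0.469 -2.335] ee [ 612.3 -331.6  390.8] tip_bed [   3.8 -173.3  183.7] F [-0.4 -0.2 -1.3] M [-0.58 -0.05 -0.01]
tool axes in bed (cols) [[0.001, -1.0, -0.001], [-0.819, -0.001, 0.574], [-0.574, -0.0, -0.819]]
plate [([257.6, 181.0], 0.65)] [([268.5, 242.1], 0.55)]
selector_slot [([324.5, 190.1], 0.46), ([269.7, 197.4], 0.4)] []
driver [([176.7, 208.6], 0.62), ([196.0, 234.3], 0.53)] [([366.0, 275.6], 0.66), ([227.0, 162.8], 0.62)]
bed_corner [([241.2, 170.7], 0.61)] [([271.8, 255.8], 0.56)]
[[332.66485067 177.80892406]] [[225.37005592 163.43167268]]
```

>>> {"op": "servo_tool", "data": {"series": [[12,0,17,0,0,0,255],[26,0,37,0,0,0,255],[38,0,54,0,0,0,255],[46,0,65.5,0,0,0,255],[46,0,65.5,0,0,0,255],[46,0,65.5,0,0,0,255]]}}

```text
time: 18.03
ee_pos: [612.0, -331.6, 311.0]
tcp_rot: [-0.204, 0.702, -0.646, -0.222]
wrist_force: [0.5, -0.0, -0.9]
grip_width: 0.29
finger_force: 108.7
```

```bash
python3 - <<'E'
from h import *
s,Rm,tip,Rb,tb=st()
T=grab_frame("top");S=grab_frame("scene")
np.save("T3.npy",T,allow_pickle=True);np.save("S3.npy",S,allow_pickle=True)
B=lambda p:Rb@np.array(p,float)+[bed[0],bed[1],0]
out=[];k=10
for f,c in((T,(327,185)),(S,(232,190))):
    o=np.array([c[0]-20,c[1]-25])
    a=cv2.resize(f["img"][o[1]:o[1]+50,o[0]:o[0]+40],None,fx=k,fy=k,interpolation=cv2.INTER_CUBIC)
    q=(proj(f,tip)[0]-o+.5)*k;cv2.circle(a,tuple(q.round().astype(int).tolist()),2,(0,0,255),-1)
    out.append(a);print(o,proj(f,tip)[0])
cv2.imwrite("pics/sel1.png",np.hstack(out))
E
```

```text
t 18.03 q [-0.583  0.781  0.581  1.781  0.468 -2.336] ee [ 612.  -331.6  311. ] tip_bed [   3.2 -173.3  103.9] F [ 0.5 -0.  -0.9] M [-0.62 -0.02 -0.02]
tool axes in bed (cols) [[0.001, -1.0, -0.002], [-0.819, -0.002, 0.574], [-0.574, 0.001, -0.819]]
[307 160] [329.39351375 184.04520814]
[212 165] [227.7396402 187.0343326]
```

View pics/sel1.png

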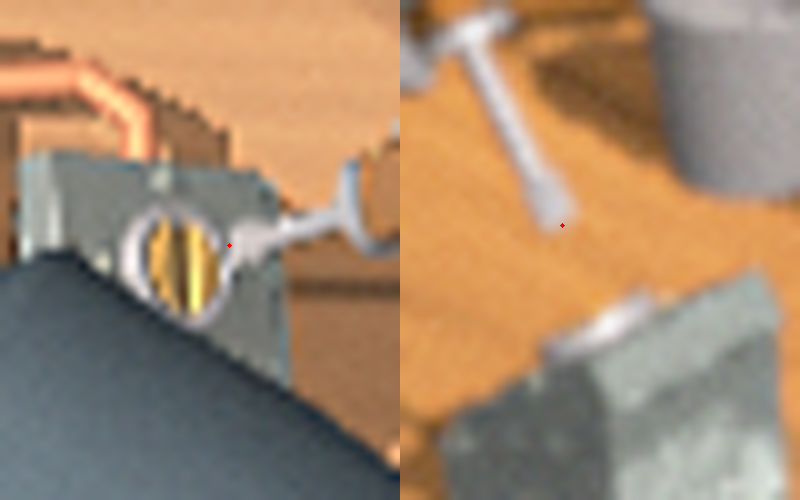

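>>> {"op": "servo_tool", "data": {"series": [[6.2,0,10,0,0,4,255],[6.2,0,18,0,0,4,255],[6.2,0,23,0,0,4,255],[6.2,0,25,0,0,4,255],[6.2,0,26,0,0,4,255],[6.2,0,26,0,0,4,255],[6.2,0,26,0,0,4,255]]}}

```text
time: 18.72
ee_pos: [611.4, -322.0, 286.8]
tcp_rot: [-0.196, 0.679, -0.67, -0.228]
wrist_force: [-0.2, -1.5, -0.5]
grip_width: 0.29
finger_force: 108.8
```

>>> {"op": "servo_tool", "data": {"series": [[0,0,1,0,0,0,255],[0,0,2,0,0,0,255],[0,0,3,0,0,0,255],[0,0,4,0,0,0,255],[0,0,4,0,0,0,255]]}}

```text
time: 19.13
ee_pos: [611.1, -319.6, 282.9]
tcp_rot: [-0.196, 0.679, -0.67, -0.228]
wrist_force: [-0.5, 0.8, -0.5]
grip_width: 0.289
finger_force: 108.8
```

```bash
cat > c.py <<'E'
from h import *
s,Rm,tip,Rb,tb=st()
d=tb-np.array([3.3,-161,75.5])
print("above mouth",round(float(d@[0,-.5736,.8192]),1),"upslope",round(float(d@[0,.8192,.5736]),1),"x",round(float(d[0]),1),"F tool",(Rm.T@s["wrist_force"]).round(1),"M tool",(Rm.T@s["wrist_torque"]).round(2))
E
python3 c.py
```

```text
t 19.13 q [-0.57   0.774  0.496  1.696  0.473 -2.252] ee [ 611.1 -319.6  282.9] tip_bed [   3.4 -161.4   75.6] F [-0.5  0.8 -0.5] M [-0.67 -0.09  0.06]
tool axes in bed (cols) [[-0.068, -0.998, -0.001], [-0.817, 0.055, 0.574], [-0.572, 0.04, -0.819]]
above mouth 0.4 upslope -0.3 x 0.1 F tool [-0.4  0.4  0.9] M tool [ 0.04  0.67 -0.07]
```

>>> {"op": "servo_tool", "data": {"series": [[0,0,0.7,0,0,0,255],[0,0,1.4,0,0,0,255],[0,0,2.1,0,0,0,255],[0,0,2.8,0,0,0,255],[0,0,2.8,0,0,0,255]]}}

```text
time: 19.55
ee_pos: [611.0, -318.0, 280.6]
tcp_rot: [-0.196, 0.679, -0.67, -0.228]
wrist_force: [-0.0, -0.0, -2.0]
grip_width: 0.292
finger_force: 108.8
```

```bash
python3 c.py
```

```text
t 19.55 q [-0.568  0.773  0.488  1.688  0.474 -2.251] ee [ 611.  -318.   280.6] tip_bed [   3.5 -159.8   73.4] F [-0. -0. -2.] M [-0.63 -0.    0.05]
tool axes in bed (cols) [[-0.068, -0.998, -0.001], [-0.817, 0.055, 0.574], [-0.572, 0.04, -0.819]]
above mouth -2.4 upslope -0.2 x 0.2 F tool [ 1.1 -0.1  1.6] M tool [-0.03  0.63 -0.01]
```

>>> {"op": "servo_tool", "data": {"series": [[0,0,0.7,0,0,0,255],[0,0,1.4,0,0,0,255],[0,0,2.1,0,0,0,255],[0,0,2.8,0,0,0,255],[0,0,2.8,0,0,0,255]]}}

```text
time: 19.97
ee_pos: [610.7, -316.7, 279.0]
tcp_rot: [-0.196, 0.679, -0.67, -0.228]
wrist_force: [-0.3, -2.8, 2.5]
grip_width: 0.289
finger_force: 109.7
```

```bash
python3 c.py
```

```text
t 19.97 q [-0.567  0.771  0.48   1.68   0.474 -2.249] ee [ 610.7 -316.7  279. ] tip_bed [   3.5 -158.7   71.7] F [-0.3 -2.8  2.5] M [-0.6   0.04  0.12]
tool axes in bed (cols) [[-0.068, -0.998, -0.0], [-0.818, 0.056, 0.573], [-0.572, 0.04, -0.819]]
above mouth -4.5 upslope -0.3 x 0.2 F tool [ 0.9  0.5 -3.6] M tool [-0.1   0.6  -0.05]
```

>>> {"op": "servo_tool", "data": {"series": [[1,0,0,0,0,0,255],[2,0,0,0,0,0,255],[2.5,0,0,0,0,0,255],[2.5,0,0,0,0,0,255]]}}

```text
time: 20.3
ee_pos: [610.8, -318.4, 277.7]
tcp_rot: [-0.197, 0.679, -0.67, -0.228]
wrist_force: [0.2, -0.6, 6.8]
grip_width: 0.292
finger_force: 109.6
```

```bash
python3 c.py
```

```text
t 20.3 q [-0.569  0.774  0.483  1.682  0.475 -2.251] ee [ 610.8 -318.4  277.7] tip_bed [   3.6 -160.    70.7] F [ 0.2 -0.6  6.8] M [0.49 0.1  0.06]
tool axes in bed (cols) [[-0.068, -0.998, 0.0], [-0.817, 0.056, 0.575], [-0.573, 0.039, -0.818]]
above mouth -4.5 upslope -2.0 x 0.3 F tool [-3.4  0.1 -5.9] M tool [-0.12 -0.49 -0.01]
```

>>> {"op": "servo_tool", "data": {"series": [[-1.5,0,0,0,0,0,255],[-3,0,0,0,0,0,255],[-4.5,0,0,0,0,0,255],[-5,0,0,0,0,0,255],[-5,0,0,0,0,0,255]]}}

```text
time: 20.72
ee_pos: [610.9, -315.1, 280.0]
tcp_rot: [-0.195, 0.679, -0.67, -0.227]
wrist_force: [0.9, -6.6, 1.6]
grip_width: 0.298
finger_force: 109.6
```

```bash
python3 c.py
```

```text
t 20.72 q [-0.565  0.768  0.478  1.679  0.474 -2.246] ee [ 610.9 -315.1  280. ] tip_bed [   3.8 -157.4   72.4] F [ 0.9 -6.6  1.6] M [-1.65 -0.08  0.06]
tool axes in bed (cols) [[-0.068, -0.998, -0.0], [-0.818, 0.055, 0.572], [-0.571, 0.039, -0.82]]
above mouth -4.5 upslope 1.2 x 0.5 F tool [ 4.5 -0.7 -5.2] M tool [ 0.04  1.65 -0.01]
```

>>> {"op": "servo_tool", "data": {"series": [[2.5,0,0,0,0,0,255],[2.5,0,0,0,0,6,255],[2.5,0,0,0,0,12,255],[2.5,0,0,0,0,18,255],[2.5,0,0,0,0,24,255],[2.5,0,0,0,0,30,255],[2.5,0,0,0,0,35,255],[2.5,0,0,0,0,40,255],[2.5,0,0,0,0,45,255],[2.5,0,0,0,0,50,255],[2.5,0,0,0,0,50,255]]}}

```text
time: 21.63
ee_pos: [611.1, -316.6, 278.9]
tcp_rot: [0.081, -0.33, 0.895, 0.29]
wrist_force: [0.9, -2.4, 4.3]
grip_width: 0.287
finger_force: 109.6
```

```bash
python3 c.py
```

```text
t 21.63 q [-0.567  0.771  0.481  1.68   0.475 -1.371] ee [ 611.1 -316.6  278.9] tip_bed [   4.2 -158.5   71.7] F [ 0.9 -2.4  4.3] M [-0.28 -0.37 -0.15]
tool axes in bed (cols) [[-0.811, -0.585, 0.001], [-0.479, 0.665, 0.574], [-0.336, 0.465, -0.819]]
above mouth -4.5 upslope -0.1 x 0.9 F tool [-0.8 -0.1 -4.9] M tool [ 0.47 -0.12 -0.07]
```

>>> {"op": "servo_tool", "data": {"series": [[-1.5,-1,0,0,0,5,255],[-1.5,-1,0,0,0,10,255],[-1.5,-1,0,0,0,15,255],[-1.5,-1,0,0,0,20,255],[-1.5,-1,0,0,0,25,255],[-1.5,-1,0,0,0,30,255],[-1.5,-1,0,0,0,35,255],[-1.5,-1,0,0,0,39,255],[-1.5,-1,0,0,0,42,255],[-1.5,-1,0,0,0,44,255],[-1.5,-1,0,0,0,44,255]]}}

```text
time: 22.55
ee_pos: [612.6, -316.5, 278.9]
tcp_rot: [-0.034, 0.028, 0.953, 0.299]
wrist_force: [-0.6, -4.5, 5.2]
grip_width: 0.293
finger_force: 109.7
```

```bash
python3 c.py
```

```text
t 22.55 q [-0.566  0.774  0.486  1.683  0.475 -0.604] ee [ 612.6 -316.5  278.9] tip_bed [   5.3 -158.6   71.6] F [-0.6 -4.5  5.2] M [-0.43  0.21  0.17]
tool axes in bed (cols) [[-0.99, 0.14, -0.0], [0.114, 0.811, 0.574], [0.081, 0.568, -0.819]]
above mouth -4.6 upslope -0.2 x 2.0 F tool [ 0.9 -0.7 -6.8] M tool [0.45 0.24 0.01]
```

>>> {"op": "servo_tool", "data": {"series": [[0.4,0,0,0,0,2,255],[0.4,0,0,0,0,4,255],[0.4,0,0,0,0,6,255],[0.4,0,0,0,0,8,255],[0.4,0,0,0,0,8,255]]}}

```text
time: 22.97
ee_pos: [612.4, -316.5, 278.9]
tcp_rot: [-0.054, 0.094, 0.949, 0.296]
wrist_force: [0.2, -3.3, 5.8]
grip_width: 0.295
finger_force: 109.6
```

```bash
python3 c.py
```

```text
t 22.97 q [-0.566  0.773  0.485  1.682  0.475 -0.466] ee [ 612.4 -316.5  278.9] tip_bed [   5.3 -158.5   71.6] F [ 0.2 -3.3  5.8] M [-0.54 -0.2  -0.08]
tool axes in bed (cols) [[-0.961, 0.275, 0.0], [0.226, 0.788, 0.573], [0.158, 0.551, -0.819]]
above mouth -4.6 upslope -0.2 x 2.0 F tool [ 0.3  0.6 -6.7] M tool [ 0.48 -0.32 -0.02]
```

>>> {"op": "servo_tool", "data": {"series": [[0,0,0,0,0,2,255],[0,0,0,0,0,4,255],[0,0,0,0,0,6,255],[0,0,0,0,0,6,255]]}}

```text
time: 23.3
ee_pos: [612.4, -316.5, 278.9]
tcp_rot: [-0.069, 0.143, 0.943, 0.292]
wrist_force: [0.7, -4.7, 5.2]
grip_width: 0.292
finger_force: 109.7
```

```bash
python3 c.py;  python3 - <<'E'
from h import *
T=grab_frame("top");S=grab_frame("scene");np.save("T4.npy",T,allow_pickle=True)
E
```

```text
t 23.3 q [-0.566  0.773  0.485  1.682  0.475 -0.362] ee [ 612.4 -316.5  278.9] tip_bed [   5.3 -158.6   71.6] F [ 0.7 -4.7  5.2] M [-0.52 -0.18  0.01]
tool axes in bed (cols) [[-0.927, 0.374, 0.0], [0.306, 0.76, 0.573], [0.214, 0.532, -0.819]]
above mouth -4.6 upslope -0.3 x 2.0 F tool [-0.6 -0.8 -7. ] M tool [ 0.45 -0.3  -0.09]
```

>>> {"op": "servo_tool", "data": {"series": [[0,0,0,0,0,2.5,255],[0,0,0,0,0,5,255],[0,0,0,0,0,7.5,255],[0,0,0,0,0,7.5,255]]}}

```text
time: 23.73
ee_pos: [612.4, -316.6, 278.8]
tcp_rot: [-0.088, 0.205, 0.932, 0.287]
wrist_force: [1.2, -4.8, 5.3]
grip_width: 0.29
finger_force: 109.7
```

```bash
python3 c.py;  python3 - <<'E'
from h import *
T=grab_frame("top");np.save("T5.npy",T,allow_pickle=True)
a=[cv2.resize(np.load(n,allow_pickle=True).item()["img"][170:205,305:345],None,fx=9,fy=9,interpolation=cv2.INTER_CUBIC) for n in("T3.npy","T5.npy")]
cv2.imwrite("pics/turn.png",np.hstack(a))
for _ in range(4): print(get_state()["wrist_torque"].round(3))
E
```

```text
t 23.73 q [-0.566  0.773  0.485  1.681  0.475 -0.231] ee [ 612.4 -316.6  278.8] tip_bed [   5.3 -158.8   71.5] F [ 1.2 -4.8  5.3] M [-0.77 -0.33  0.11]
tool axes in bed (cols) [[-0.871, 0.492, 0.0], [0.403, 0.714, 0.573], [0.282, 0.499, -0.82]]
above mouth -4.6 upslope -0.5 x 2.0 F tool [-1.2 -0.4 -7.2] M tool [ 0.62 -0.52 -0.24]
[-0.788 -0.405  0.117]
[-0.788 -0.405  0.117]
[-0.788 -0.405  0.117]
[-0.788 -0.405  0.117]
```

>>> {"op": "servo_tool", "data": {"series": [[0,0,0,0,0,2.5,255],[0,0,0,0,0,5,255],[0,0,0,0,0,5,255]]}}

```text
time: 24.03
ee_pos: [612.4, -316.5, 278.9]
tcp_rot: [-0.1, 0.245, 0.922, 0.283]
wrist_force: [1.0, -4.5, 5.9]
grip_width: 0.294
finger_force: 109.7
```

```bash
python3 c.py
```

```text
t 24.03 q [-0.566  0.773  0.485  1.682  0.475 -0.144] ee [ 612.4 -316.5  278.9] tip_bed [   5.3 -158.6   71.6] F [ 1.  -4.5  5.9] M [-0.59 -0.39  0.13]
tool axes in bed (cols) [[-0.825, 0.565, 0.0], [0.463, 0.676, 0.573], [0.324, 0.473, -0.819]]
above mouth -4.6 upslope -0.2 x 2.0 F tool [-0.7  0.1 -7.5] M tool [ 0.4  -0.51 -0.3 ]
```

>>> {"op": "servo_tool", "data": {"series": [[0,0,0,0,0,-6,255],[0,0,0,0,0,-12,255],[0,0,0,0,0,-18,255],[0,0,0,0,0,-21,255],[0,0,0,0,0,-21,255]]}}

```text
time: 24.45
ee_pos: [612.3, -316.4, 278.9]
tcp_rot: [-0.046, 0.07, 0.951, 0.297]
wrist_force: [0.7, -4.5, 6.9]
grip_width: 0.286
finger_force: 109.8
```

```bash
python3 c.py
```

```text
t 24.45 q [-0.566  0.773  0.485  1.682  0.475 -0.517] ee [ 612.3 -316.4  278.9] tip_bed [   5.2 -158.5   71.7] F [ 0.7 -4.5  6.9] M [-0.53 -0.22 -0.1 ]
tool axes in bed (cols) [[-0.974, 0.226, -0.0], [0.185, 0.798, 0.573], [0.13, 0.559, -0.819]]
above mouth -4.6 upslope -0.1 x 1.9 F tool [-0.3  0.3 -8.3] M tool [ 0.49 -0.32 -0.02]
```

>>> {"op": "servo_tool", "data": {"series": [[0,0,-3,0,0,0,255],[0,0,-8,0,0,0,255],[0,0,-20,0,0,0,255],[0,0,-40,0,0,0,255],[0,0,-70,0,0,0,255],[0,0,-70,0,0,0,255]]}}

```text
time: 24.95
ee_pos: [615.4, -358.5, 339.7]
tcp_rot: [-0.046, 0.073, 0.951, 0.296]
wrist_force: [1.4, -1.0, 0.2]
grip_width: 0.288
finger_force: 108.9
```

```bash
python3 c.py; python3 - <<'E'
from h import *
T=grab_frame("top");S=grab_frame("scene");np.save("T6.npy",T,allow_pickle=True);np.save("S6.npy",S,allow_pickle=True)
r=lambda a,k:cv2.resize(a,None,fx=k,fy=k,interpolation=cv2.INTER_CUBIC)
T3=np.load("T3.npy",allow_pickle=True).item()
top=np.hstack([r(T3["img"][168:205,305:345],10),r(T["img"][168:205,305:345],10)])
# plate region, driver picture T2 taken after pushing too
bot=np.hstack([r(S["img"][225:262,235:305],5.7),r(T["img"][155:192,235:305],5.7)])
w=min(top.shape[1],bot.shape[1]);img=np.vstack([top[:,:w],bot[:,:w]]);print(img.shape)
cv2.imwrite("pics/after.png",img)
E
```

```text
t 24.95 q [-0.61   0.817  0.728  1.897  0.457 -0.556] ee [ 615.4 -358.5  339.7] tip_bed [   5.4 -201.2  132. ] F [ 1.4 -1.   0.2] M [-0.69 -0.12 -0.02]
tool axes in bed (cols) [[-0.973, 0.231, 0.002], [0.191, 0.798, 0.571], [0.13, 0.556, -0.821]]
above mouth 69.4 upslope -0.5 x 2.1 F tool [-1.4 -0.5 -0.8] M tool [ 0.67 -0.22 -0.02]
(581, 798, 3)
```

View pics/after.png

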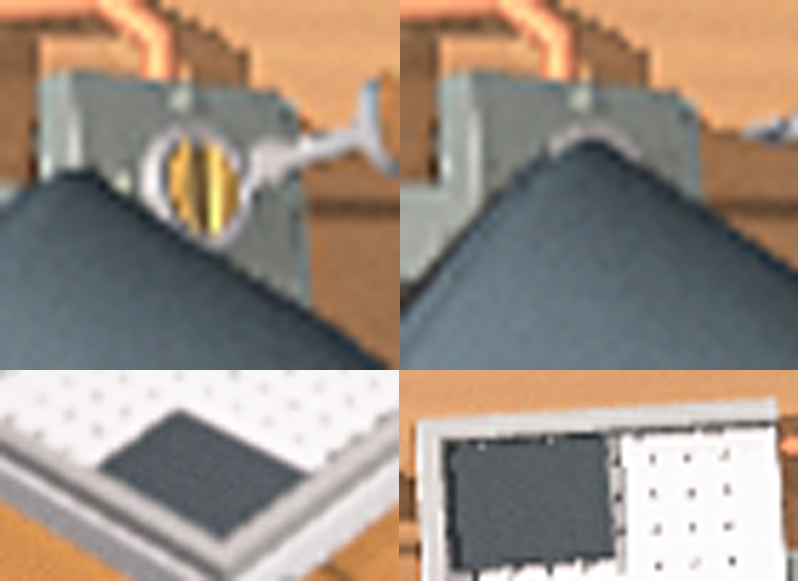

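Bottom row: the plate sits tight in the corner in both views. The arm hides the selector, so I'll check its slot numerically once the arm is clear.

```bash
python3 - <<'E'
from h import *
s,Rm,tip,Rb,tb=st()
for w in((-10,40,60),(-80,333,60),(-158.4,667,52)): print((Rm.T@np.array(w,float)).round(1))
Rt=R.from_euler('z',1.068).as_matrix()@np.diag([1,-1,-1]);bx=Rb[:,0]
R1=R.from_rotvec(-np.radians(35)*bx).as_matrix()@Rm
print(R.from_matrix(Rm.T@R1).as_rotvec(degrees=True).round(1),R.from_matrix(R1.T@Rt).as_rotvec(degrees=True).round(1))
E
```

```text
t 25.05 q [-0.608  0.818  0.718  1.89   0.458 -0.555] ee [ 615.6 -357.   336. ] tip_bed [   5.1 -199.2  128.6] F [-1.5  1.  -1.4] M [-0.62 -0.08  0.02]
tool axes in bed (cols) [[-0.973, 0.232, -0.0], [0.19, 0.797, 0.573], [0.133, 0.557, -0.819]]
[ 22.2  64.3 -25.8]
[123.5 291.  144.8]
[236.5 545.1 345.8]
[34.  -8.1  0. ] [ -0.    0.  110.1]
```

>>> {"op": "servo_tool", "data": {"series": [[11,32,-13,7,-1.6,0,255],[22,64,-26,14,-3.3,0,255],[32,88,-8,20,-4.9,0,255],[43,113,10,27,-6.5,0,255],[55,140,30,34,-8.1,0,255],[68,170,54,34,-8.1,0,255],[81,200,77,34,-8.1,0,255],[95,230,100,34,-8.1,0,255],[109,260,122,34,-8.1,0,255],[123,291,145,34,-8.1,0,255],[136,318,167,34,-8.1,0,255],[149,346,190,34,-8.1,0,255]]}}

```text
time: 26.05
ee_pos: [515.5, 52.0, 392.1]
tcp_rot: [-0.002, 0.076, 0.997, 0.0]
wrist_force: [-0.1, 0.9, -0.8]
grip_width: 0.291
finger_force: 108.7
```

```bash
python3 - <<'E'
from h import *
s,Rm,tip,Rb,tb=st()
Rt=R.from_euler('z',1.068).as_matrix()@np.diag([1,-1,-1])
print((Rm.T@(np.array([457.1,308.5,388])-s["ee_pos"])).round(1),R.from_matrix(Rm.T@Rt).as_rotvec(degrees=True).round(1))
E
```

```text
t 26.05 q [ 1.000e-01  2.320e-01 -5.400e-02  1.288e+00  1.000e-03  2.520e-01] ee [515.5  52.  392.1] tip_bed [-62.1  71.9 139.1] F [-0.1  0.9 -0.8] M [-0.01 -0.06  0.01]
tool axes in bed (cols) [[-0.973, 0.23, -0.003], [0.23, 0.973, 0.001], [0.003, 0.0, -1.0]]
[ 96.4 244.7   4.5] [-2.000e-01 -1.000e-01  1.101e+02]
```

>>> {"op": "servo_tool", "data": {"series": [[95,242,0,0,0,85,255],[95,242,0,0,0,85,255],[95,242,0,0,0,85,255],[95,242,0,0,0,85,255],[95,242,0,0,0,85,255],[95,242,0,0,0,85,255],[95,242,0,0,0,85,255],[95,242,0,0,0,85,255],[95,242,0,0,0,85,255],[95,242,0,0,0,85,255],[95,242,0,0,0,85,255],[95,242,0,0,0,85,255]]}}

```text
time: 27.05
ee_pos: [459.1, 303.8, 392.0]
tcp_rot: [-0.001, 0.71, 0.704, -0.001]
wrist_force: [0.8, -0.2, -1.2]
grip_width: 0.291
finger_force: 108.8
```

```bash
python3 - <<'E'
from h import *
s,Rm,tip,Rb,tb=st()
Rt=R.from_euler('z',1.068).as_matrix()@np.diag([1,-1,-1])
print((Rm.T@(np.array([457.1,308.5,388])-s["ee_pos"])).round(1),R.from_matrix(Rm.T@Rt).as_rotvec(degrees=True).round(1))
T=grab_frame("top");np.save("T7.npy",T,allow_pickle=True)
T0=np.load("T.npy",allow_pickle=True).item()
# rectified view of rotor: panel axes x (bed x), e upslope
n=21
for f in(T0,T):
    best=None
    c=np.array([2.9,-161,75.]);g=np.arange(-12,12.1,2)
    X,E=np.meshgrid(g,g)
    P=np.c_[c[0]+X.ravel(),c[1]+E.ravel()*.819,c[2]+E.ravel()*.574]@Rb.T+[bed[0],bed[1],0]
    q=proj(f,P).astype(np.float32).reshape(len(g),len(g),2)
    I=cv2.remap(f["img"],q[...,0],q[...,1],cv2.INTER_CUBIC)
    b=I.astype(int).sum(2)//8;print(b[::-1])   # rows: upslope top
    m=(X**2+E**2<12**2);gy,gx=np.gradient(cv2.GaussianBlur(b.astype(float),(0,0),.7))
    J=[(gx*gx)[m].sum(),(gy*gy)[m].sum(),(gx*gy)[m].sum()];print("grad dir deg from x:",.5*np.degrees(np.arctan2(2*J[2],J[0]-J[1])))
E
```

```text
t 27.05 q [5.840e-01 2.880e-01 2.300e-02 1.309e+00 2.000e-03 2.163e+00] ee [459.1 303.8 392. ] tip_bed [-98.1 327.  139. ] F [ 0.8 -0.2 -1.2] M [-0.01  0.    0.01]
tool axes in bed (cols) [[0.089, 0.996, -0.004], [0.996, -0.089, -0.0], [-0.001, -0.004, -1.0]]
[ 4.7 -2.   4. ] [-0.2  0.1 28.3]
[[65 63 55 49 48 44 38 35 35 35 43 56 65]
 [62 53 38 31 39 50 50 48 45 46 41 42 51]
 [52 48 41 34 40 51 56 58 57 59 48 36 38]
 [44 46 53 52 49 49 50 54 57 60 56 48 43]
 [46 45 49 50 48 44 42 45 50 52 56 58 55]
 [46 42 39 38 39 39 38 38 39 40 40 44 48]
 [32 26 23 25 28 30 31 30 30 29 26 25 32]
 [28 19 17 20 23 24 24 24 25 26 24 21 27]
 [51 48 44 42 41 40 36 34 34 35 34 30 34]
 [69 77 76 72 69 69 64 60 57 55 55 51 50]
 [63 67 68 70 72 73 73 72 71 69 69 69 66]
 [52 45 44 47 51 52 57 60 62 60 57 64 67]
 [54 48 41 37 38 37 41 47 48 48 46 51 56]]
grad dir deg from x: 84.10061639019638
[[69 66 63 60 53 42 37 35 36 39 48 60 68]
 [65 54 47 53 47 35 24 29 37 36 40 48 57]
 [60 46 39 47 43 30 16 25 42 43 42 42 45]
 [54 46 41 46 42 31 18 25 42 48 49 46 42]
 [52 48 47 50 44 33 21 25 42 51 56 55 46]
 [50 52 55 57 48 34 22 26 42 52 58 57 46]
 [46 52 57 59 50 35 24 27 41 51 56 57 47]
 [44 51 57 59 51 37 26 27 38 49 54 56 50]
 [46 52 56 58 50 36 26 27 37 47 53 54 52]
 [48 52 54 57 50 35 25 27 38 49 54 52 52]
 [51 48 50 55 50 33 23 26 40 52 55 51 52]
 [54 46 48 54 52 34 21 24 40 51 51 52 55]
 [58 54 55 52 48 43 33 29 40 51 51 55 59]]
grad dir deg from x: -0.1423579248500747
```

The slot now runs straight up and down the slope (gradient direction about 0°), so the selector is at its stop. Aligning over the stand.

>>> {"op": "servo_tool", "data": {"series": [[4.5,-2,4,-0.2,0.1,7,255],[4.5,-2,4,-0.2,0.1,14,255],[4.5,-2,4,-0.2,0.1,21,255],[4.5,-2,4,-0.2,0.1,28.3,255],[4.5,-2,4,-0.2,0.1,28.3,255],[4.5,-2,4,-0.2,0.1,28.3,255],[4.5,-2,4,-0.2,0.1,28.3,255]]}}

```text
time: 27.68
ee_pos: [457.9, 308.1, 389.0]
tcp_rot: [-0.0, 0.858, 0.514, 0.001]
wrist_force: [0.3, 0.1, -1.3]
grip_width: 0.29
finger_force: 108.8
```

```bash
python3 - <<'E'
from h import *
s,Rm,tip,Rb,tb=st()
Rt=R.from_euler('z',1.068).as_matrix()@np.diag([1,-1,-1])
print((Rm.T@(np.array([457.1,308.5,388])-s["ee_pos"])).round(1),R.from_matrix(Rm.T@Rt).as_rotvec(degrees=True).round(1))
S=grab_frame("scene");T=grab_frame("top");print([x for x in pinpoint(S,"driver")[:2]],proj(S,tip))
# plate rectified in bed plane z=33, 1mm grid
g=np.arange(-20,110,1.);X,Y=np.meshgrid(g,g)
for f in(T,S):
    q=proj(f,np.c_[X.ravel(),Y.ravel(),0*X.ravel()+33]@Rb.T+[bed[0],bed[1],0]).astype(np.float32).reshape(X.shape+(2,))
    I=cv2.remap(f["img"],q[...,0],q[...,1],cv2.INTER_LINEAR).max(2)
    m=(I<110).astype(np.uint8);k,l,st_,c=cv2.connectedComponentsWithStats(m);i=1+st_[1:,4].argmax()
    l=cv2.morphologyEx((l==i).astype(np.uint8),cv2.MORPH_OPEN,np.ones((15,15)))
    xs=[];
    r=cv2.minAreaRect(cv2.findContours(l,0,2)[0][0]);print("plate rect (x-20)",np.array(r[0])-20,r[1],r[2])
E
```

```text
t 27.68 q [ 0.592  0.289  0.016  1.296 -0.     2.655] ee [457.9 308.1 389. ] tip_bed [-97.5 331.7 136. ] F [ 0.3  0.1 -1.3] M [-0.03  0.04 -0.02]
tool axes in bed (cols) [[0.542, 0.84, 0.002], [0.84, -0.542, 0.001], [0.002, 0.001, -1.0]]
[-0.  -0.9  1. ] [ 0.1 -0.1  0.6]
[{'uv': [402.0, 230.1], 'p': 0.8}, {'uv': [366.5, 276.2], 'p': 0.67}] [[399.58664705 228.75711838]]
plate rect (x-20) [52.01940918 41.25811386] (71.28816223144531, 88.31734466552734) 0.8951737284660339
plate rect (x-20) [51.5 40. ] (76.0, 55.0) 90.0
```

>>> {"op": "servo_tool", "data": {"series": [[0,-0.8,25,0,0,0.6,255],[0,-0.8,45,0,0,0.6,255],[0,-0.8,58,0,0,0.6,255],[0,-0.8,66,0,0,0.6,255],[0,-0.8,72,0,0,0.6,255],[0,-0.8,78,0,0,0.6,255],[0,-0.8,84,0,0,0.6,255],[0,-0.8,84,0,0,0.6,255]]}}

```text
time: 28.5
ee_pos: [457.7, 308.6, 304.8]
tcp_rot: [-0.0, 0.862, 0.507, 0.001]
wrist_force: [-0.7, -0.1, -1.6]
grip_width: 0.29
finger_force: 108.8
```

```bash
python3 - <<'E'
from h import *
s,Rm,tip,Rb,tb=st()
E
```

```text
t 28.5 q [ 0.593  0.334 -0.141  1.094 -0.     2.672] ee [457.7 308.6 304.8] tip_bed [-97.5 332.3  51.8] F [-0.7 -0.1 -1.6] M [-0.03  0.03 -0.01]
tool axes in bed (cols) [[0.556, 0.831, 0.002], [0.831, -0.556, 0.001], [0.002, 0.001, -1.0]]
```

Tip is in the hole with no force. Lowering the rest of the way: 46.5 mm to the original height.

>>> {"op": "servo_tool", "data": {"series": [[0,0,8,0,0,0,255],[0,0,16,0,0,0,255],[0,0,24,0,0,0,255],[0,0,32,0,0,0,255],[0,0,38,0,0,0,255],[0,0,42,0,0,0,255],[0,0,44,0,0,0,255],[0,0,45,0,0,0,255],[0,0,45,0,0,0,255]]}}

```text
time: 29.25
ee_pos: [457.9, 308.8, 260.4]
tcp_rot: [-0.0, 0.862, 0.507, 0.002]
wrist_force: [-0.1, -0.3, -0.4]
grip_width: 0.293
finger_force: 108.8
```

```bash
python3 - <<'E'
from h import *
s,Rm,tip,Rb,tb=st()
E
```

```text
t 29.25 q [ 0.593  0.369 -0.211  0.987 -0.     2.672] ee [457.9 308.8 260.4] tip_bed [-97.2 332.5   7.4] F [-0.1 -0.3 -0.4] M [ 0.03  0.01 -0.01]
tool axes in bed (cols) [[0.556, 0.831, 0.003], [0.831, -0.556, 0.001], [0.003, 0.002, -1.0]]
```

>>> {"op": "servo_tool", "data": {"series": [[0,0,0.8,0,0,0,255],[0,0,1.6,0,0,0,255],[0,0,2.4,0,0,0,255],[0,0,2.8,0,0,0,255],[0,0,2.8,0,0,0,255]]}}

```text
time: 29.67
ee_pos: [457.9, 308.8, 258.1]
tcp_rot: [-0.0, 0.862, 0.507, 0.002]
wrist_force: [-1.4, -0.6, 2.6]
grip_width: 0.288
finger_force: 109.3
```

```bash
python3 - <<'E'
from h import *
s,Rm,tip,Rb,tb=st()
E
```

```text
t 29.67 q [ 0.593  0.371 -0.215  0.981 -0.     2.672] ee [457.9 308.8 258.1] tip_bed [-97.  332.6   5.1] F [-1.4 -0.6  2.6] M [-0.13  0.15  0.04]
tool axes in bed (cols) [[0.556, 0.831, 0.003], [0.831, -0.556, 0.002], [0.003, 0.002, -1.0]]
```

>>> {"op": "servo_tool", "data": {"series": [[0,0,0.3,0,0,0,150],[0,0,0.3,0,0,0,80],[0,0,0.3,0,0,0,0],[0,0,0.3,0,0,0,0],[0,0,0.3,0,0,0,0],[0,0,0.3,0,0,0,0],[0,0,0.3,0,0,0,0],[0,0,-10,0,0,0,0],[0,0,-40,0,0,0,0],[0,0,-80,0,0,0,0],[0,0,-120,0,0,0,0],[0,0,-150,0,0,0,0]]}}

```text
time: 30.67
ee_pos: [457.3, 308.3, 411.8]
tcp_rot: [-0.0, 0.862, 0.507, 0.003]
wrist_force: [2.1, 0.1, 0.0]
grip_width: 1.002
finger_force: 0.0
```

>>> {"op": "servo_tool", "data": {"series": [[-120,0,-20,0,0,0,0],[-120,0,-20,0,0,0,0],[-120,0,-20,0,0,0,0],[-120,0,-20,0,0,0,0],[-240,0,-20,0,0,0,0],[-240,0,-20,0,0,0,0],[-240,0,-20,0,0,0,0],[-240,0,-20,0,0,0,0],[-240,0,-20,0,0,0,0],[-240,0,-20,0,0,0,0]]}}

```text
time: 31.5
ee_pos: [340.9, 98.8, 427.9]
tcp_rot: [0.0, 0.862, 0.506, 0.003]
wrist_force: [-0.2, 0.3, -0.5]
grip_width: 0.999
finger_force: 0.0
```

```bash
python3 - <<'E'
from h import *
s,Rm,tip,Rb,tb=st();print(s["grip_width"])
T=grab_frame("top");S=grab_frame("scene");T0=np.load("T.npy",allow_pickle=True).item();S0=np.load("S.npy",allow_pickle=True).item()
# unchanged-looking stand and driver vs. the start
for f,f0 in((T,T0),(S,S0)):
    u,v=proj(f,[456.4,308,100])[0].round().astype(int);a=[x["img"][v-30:v+30,u-25:u+25].astype(int) for x in(f,f0)]
    d=abs(a[0]-a[1]).max(2);print("changed px",(d>40).sum(),np.argwhere(d>40).mean(0) if (d>40).any() else "", "tot")
    for n in("driver","stand","plate","tin"):print(n,[[(x["uv"],x["p"]) for x in pinpoint(g,n)[:1]] for g in (f,)])
    sh=cv2.matchTemplate(f["img"][v-45:v+45,u-40:u+40],f0["img"][v-30:v+10,u-20:u+20],cv2.TM_CCOEFF_NORMED);print(cv2.minMaxLoc(sh)[1::2])
E
```

```text
t 31.5 q [ 2.820e-01 -6.600e-02 -2.970e-01  1.335e+00  1.000e-03  2.361e+00] ee [340.9  98.8 427.9] tip_bed [-230.3  132.9  174.9] F [-0.2  0.3 -0.5] M [0.03 0.01 0.01]
tool axes in bed (cols) [[0.557, 0.831, 0.005], [0.831, -0.557, 0.002], [0.004, 0.003, -1.0]]
0.999432133447843
changed px 923 [48.94257855 27.83531961] tot
driver [[([165.9, 231.1], 0.69)]]
stand [[([165.1, 231.1], 0.71)]]
plate [[([256.9, 179.4], 0.69)]]
tin [[([370.0, 247.9], 0.62)]]
(0.9602167010307312, (20, 15))
changed px 2 [33.  21.5] tot
driver [[([367.1, 276.6], 0.67)]]
stand [[([391.4, 273.5], 0.71)]]
plate [[([270.5, 243.5], 0.68)]]
tin [[([250.4, 180.1], 0.82)]]
(0.9818366765975952, (20, 15))
```

```bash
python3 -c "
from cell import *
print(sign_off())"
```

```text
the job is handed in; nothing more can be done
None
```

The job is done and handed in at about 31.5 s: the plate was pressed to about 5 N against both fences, the selector slot runs straight up the slope at its stop, and the driver is back fully down in its stand.

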